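# Shim the rocking foot of a laser head

### The arm

A 6-joint arm with a two-finger parallel gripper is mounted at the origin on the work surface. World frame = base frame: x ahead of the robot, y to its left, z up, the work surface at z = 0. Lengths are in m, angles in degrees, forces in N, time in s.
With the tool pointing down it reaches from about 0.4 to 0.825 m from the base axis. Payload 7 kg.
Tool frame: the origin (TCP) lies between the finger pads; the fingertips stand 14 mm ahead of it and the grasp point (between the pads) lies 5 mm behind it; z points along the fingers, y is the direction in which the jaws open and shut (so a half turn about z gives the same grasp; the last joint's range is limited). The gripper opens to 88 mm and grips with 3 to 60 N. Pads are 19 mm wide; open, the fingers measure 130 mm over their backs; the gripper's body (78 mm by 193 mm) begins 47 mm behind the grasp point.
Start: joints at [-49.269, 20.546, 0.682, 0, -70.136, -16.507], TCP at [0.277, -0.616, 0.241] pointing down, gripper open.
Joint ranges: [-176.03, 176.03], [-82.01, 121.73], [-58.28, 71.71], [-173.87, 95.51], [-174.79, -0.11], [-173.66, 173.66]. Speed limits (degrees/s): [136.94, 136.94, 172.46, 180, 180, 180].

### API

Orientations are given as [roll, pitch, yaw] about the fixed x, y, z axes, in that order (R = Rz(yaw) Ry(pitch) Rx(roll)).
In Python, from workcell import r, vision, spotter gives the robot as it stands. The module is installed in compiled form; this text tells all that it offers.
- The arm moves only by the tool arm_command, never from a script. Its argument "moves" is one flat list of numbers, 7 for each row, row after row: the shift along the tool's x, y, z in cm, then the turn, a rotation vector about the tool's x, y, z in rad, then the opening, from -1 (shut) to 1 (fully open). In form: [tx, ty, tz, wx, wy, wz, fingers, tx, ty, tz, wx, wy, wz, fingers, ...]. A call has exactly 10 rows; each row is the pose to reach, as a shift and turn from the pose measured when the call began, along the tool's axes at that moment; what a row does not reach only later rows make up. A row lasts 1/10 s, in which the tool goes at most 50 mm and 8.59 degrees, less where a joint would pass 70% of its speed; a pose out of reach is approached as far as the arm can. A call with a gripper value outside its range is refused whole. The fingers move at their own pace and stop on an object; "grip_force" is the grip in N (left out, the last holds). Time passes only in rows, so rows that repeat a pose let the fingers close, or fill a call up. It gives the time, the measured TCP pose, the force and the opening at its end, in the units of the state.
- r.get_state(): the state, without advancing time (a new reading comes with each control period).
- vision.snapshot(name): name is "scene" or "top" or "wrist"; returns a dict with "image" (420x560x3 uint8, red, green, blue), "fx", "fy", "cx", "cy" (pixels), "rvec" (rotation vector, rad) and "tvec" (3), from world to camera coordinates, as OpenCV has them; the wrist camera has in their place "hand_eye" (4x4, takes a point from camera to tool coordinates, whose origin is the TCP and whose axes are the flange's). Camera axes: x right, y down, z forward; pixel columns grow to the right and rows downward; lengths in m; the calibration is good to about 2 mm. A picture is of the moment at which its call begins: read the wrist's pose just before it. There is no depth.
- r.finish_job(): hands the job in, once; it reports no verdict.
Trained networks look in the newest picture that a camera, given by its name, has taken for a name from the list of things; names that differ only in an ending like _2 or _b are one class to them, and where a whole thing is asked for, a point or a joint stands for the part that bears it (a point fixed in the world has none). Each returns a list of dicts, best first, with "conf" (0 to 1); they miss things now and then, are a little off and sometimes report something else, mostly with a low value. They report only what shows in the picture. A call takes as long as a camera call. They do not tell look-alikes from the thing itself.
- spotter.regions_of(label, camera): "mask" (420x560 bool, what is visible of it) and "xy" ([column, row] in pixels, amid what is visible of it).
The state is a dict: "time": time; "joint_positions": joint angles; "dq": joint speeds; "tau": joint torques, N m; "tool_pos": TCP position; "tool_rot": TCP orientation; "contact_force": force on the tool from outside, world axes, zero at the start; "ft_torque": the same for the moment, N m; "opening": finger opening in m.
Only numpy, scipy, OpenCV 4.12 (cv2) and the standard library are available. Lean on these libraries where they do the work, as an engineer would, in place of code of your own. Each camera call takes 0.05 s, during which the arm holds its last target.

### The job

The laser head on the bench rocks because its near right foot hangs clear of the bar beneath it. Slide the loose steel shims in between bar and foot one by one, each flat on the last and reaching past the whole foot, until the laser stops rocking; then press down gently on the plate above that foot to check, and let go. Do not force a shim in, shove or tip the laser, or disturb the mug, the spray can and the yellow tester.

Things in the scene. Friction and masses are not known exactly. Their poses are not given: they have to be found in the camera images.
- laser: Laser head, about 3 kg: plate 240 x 200 x 10 mm on four round feet (18 mm diameter, 16 mm long), a black housing 55 mm tall set back on it. Origin: centre of the underside of the near right foot, which hangs clear. x points to the far right foot (212 mm away), y to the near left foot (172 mm), z up. It stands level on its other three feet, on supports 22 mm above the bench.
- press (a point): Top of the laser's plate straight above the near right foot, 26 mm over its underside: where to press. Plate edges 14 mm away towards -x and -y (its underside is 16 mm over the origin); the housing begins 75 mm away towards +x. About 3 N here rocks the laser down until the foot meets what is below it; let go and it rocks back.
- bar_end (a point): Point on the bench below the near end of the fixed aluminium bar under the near right foot: 26 mm wide, flat top, running along the laser's x from here (90 mm before the foot's centre) to 15 mm past the foot's centre. The bar is too low: the gap from its top to the foot is one or two shim thicknesses (not known beforehand) plus 1.2 mm.
- shim1: Loose flat steel shim, 80 x 40 x 5 mm, 126 g, lying flat on the bench; all three shims are alike. Origin at its centre (half thickness); x along its 80 mm length, y across its 40 mm width.
- shim2: Loose flat steel shim, 80 x 40 x 5 mm, 126 g, lying flat on the bench; all three shims are alike. Origin at its centre (half thickness); x along its 80 mm length, y across its 40 mm width.
- shim3: Loose flat steel shim, 80 x 40 x 5 mm, 126 g, lying flat on the bench; all three shims are alike. Origin at its centre (half thickness); x along its 80 mm length, y across its 40 mm width.
- mug: White mug, 80 mm wide, 90 mm tall, bystander; origin at the centre of its underside.
- spray: White spray can, 52 mm diameter, 170 mm tall, bystander; origin at the centre of its underside.
- tester: Yellow and black pen-shaped voltage tester, 150 x 22 x 18 mm, lying down, bystander; origin under its centre, x along its length.
Mind the look-alikes: they are no part of the job. Leave any purple or red look-alike of the shim1 alone.

How it is judged (in metres and radians):
On the way, in this order (a step that is already met when the one before it is completed fails the run):
1. the stack of shims fills the gap: the top shim covers the foot's underside with less than 2.3 mm left above it (((x of laser in the frame of shim1 between -0.03 and 0.03 m and y of laser in the frame of shim1 between -0.012 and 0.012 m and z of shim1 in the frame of laser between -0.0048 and 0 m) or (x of laser in the frame of shim2 between -0.03 and 0.03 m and y of laser in the frame of shim2 between -0.012 and 0.012 m and z of shim2 in the frame of laser between -0.0048 and 0 m) or (x of laser in the frame of shim3 between -0.03 and 0.03 m and y of laser in the frame of shim3 between -0.012 and 0.012 m and z of shim3 in the frame of laser between -0.0048 and 0 m)) and angle between laser's own z axis and vertical below 0.025 rad), for 0.2 s.
2. the plate is pressed above that foot with more than 4 N and the laser stays put (tilts less than 0.025 rad) (all of step 1 and contact force between the fingers and laser above 4 N and horizontal distance between the grasp point and press below 0.05 m), for 0.3 s.
At the end, for the whole second after the job is handed in: A shim lies under the near right foot with its edge past the foot all round (foot centre within 30 mm along and 12 mm across the shim's centre) and less than 2.3 mm below it; the laser stands level (within 0.012 rad), within 10 mm of where it stood, and laser and shims are at rest (((x of laser in the frame of shim1 between -0.03 and 0.03 m and y of laser in the frame of shim1 between -0.012 and 0.012 m and z of shim1 in the frame of laser between -0.0048 and 0 m) or (x of laser in the frame of shim2 between -0.03 and 0.03 m and y of laser in the frame of shim2 between -0.012 and 0.012 m and z of shim2 in the frame of laser between -0.0048 and 0 m) or (x of laser in the frame of shim3 between -0.03 and 0.03 m and y of laser in the frame of shim3 between -0.012 and 0.012 m and z of shim3 in the frame of laser between -0.0048 and 0 m)) and angle between laser's own z axis and vertical below 0.012 rad and distance of laser from where it was at the start of the episode below 0.01 m and linear speed of each of laser, shim1, shim2, shim3 below 0.01 m/s); the robot touches nothing.
It fails at once if a shim is forced against the laser with more than 25 N (contact force between any of shim1, shim2, shim3 and laser above 25 N).
It fails at once if the gripper or arm presses the laser with more than 25 N (contact force between the arm and laser above 25 N).
It fails at once if the laser's near right foot is moved by more than 25 mm, or the laser is tipped by more than 0.2 rad (angle between laser's own z axis and vertical above 0.2 rad or distance of laser from where it was at the start of the episode above 0.025 m).
It fails at once if a bystander is moved by more than 20 mm (distance of any of mug, spray, tester from where it was at the start of the episode above 0.02 m).
It also fails if it takes over 72 s, if anything falls off the work surface, if the arm or the gripper's body presses on something with over 40 N, if the wrist force passes 120 N, or if a joint passes its speed limit or range.

## Working session

There is one attempt and no reset: what is moved stays moved. The work goes in short steps, Python scripts to look and compute and a tool call to move; the robot and the scene stay as the last step left them, time stands still between calls to the robot, and variables do not carry over. Pictures are saved under pics/ and viewed, and the job is handed in when it is done.

Besides the shell and the picture viewer there is one more tool, called after "Call:" as name(argument=value, ...) on one line, values as JSON. arm_command: Moves the arm, as the interface text tells. Its arguments: {"type":"object","properties":{"moves":{"type":"array","items":{"type":"number"}},"grip_force":{"type":"number"}},"required":["moves"]}

```bash
mkdir -p pics; ls; python3 - <<'E'
from workcell import r, vision, spotter
import cv2,numpy as np
print(r.get_state())
for n in ["scene","top","wrist"]:
    s=vision.snapshot(n)
    cv2.imwrite(f"pics/a_{n}.png",s["image"][:,:,::-1])
    print(n,{k:(np.round(v,4).tolist() if k!="image" else 0) for k,v in s.items()})
    for l in ["laser","shim1","mug","spray","tester"]:
        print(l,[(np.round(d["xy"]).tolist(),round(d["conf"],2),int(d["mask"].sum())) for d in spotter.regions_of(l,n)])
E
```

```text
pics
{'time': 0.0, 'joint_positions': array([-4.92692839e+01,  2.05902392e+01,  6.34997761e-01, -1.99311083e-02,
       -7.01359545e+01, -1.65061107e+01]), 'dq': array([ 0.03925521, -0.08888359, -0.02783594, -0.01343742,  0.02847762,
       -0.0444956 ]), 'tau': array([-7.67969177e-04, -5.82716739e+01,  2.93037021e+01,  6.99683726e+00,
        6.79407429e-03, -1.33301578e-04]), 'tool_pos': array([ 0.27674485, -0.61515856,  0.23964606]), 'tool_rot': array([ 1.79907238e+02, -7.94829729e-03, -1.55782175e+02]), 'contact_force': array([0.2100569 , 0.08626103, 0.03904783]), 'ft_torque': array([-0.01492979, -0.05352082, -0.00820661]), 'opening': 0.08779039045707018}
scene {'image': 0, 'fx': 512.6386, 'fy': 512.6386, 'cx': 281.2293, 'cy': 215.0563, 'rvec': [1.763, 1.906, -0.6611], 'tvec': [0.0555, -0.3794, 1.6703]}
laser [([347.0, 272.0], 0.9, 8213)]
shim1 [([192.0, 215.0], 0.86, 377), ([108.0, 214.0], 0.79, 421), ([232.0, 200.0], 0.78, 340), ([147.0, 161.0], 0.78, 292), ([191.0, 168.0], 0.78, 324), ([150.0, 191.0], 0.74, 337)]
mug []
spray [([202.0, 273.0], 0.75, 1260)]
tester [([463.0, 244.0], 0.87, 652)]
top {'image': 0, 'fx': 404.842, 'fy': 404.842, 'cx': 271.5971, 'cy': 213.8577, 'rvec': [2.1456, -2.1912, 0.0832], 'tvec': [0.0134, 0.5578, 1.0179]}
laser [([214.0, 168.0], 0.8, 7658)]
shim1 [([336.0, 256.0], 0.95, 463), ([419.0, 255.0], 0.76, 516), ([384.0, 295.0], 0.7, 549), ([440.0, 302.0], 0.68, 551), ([372.0, 236.0], 0.63, 434), ([460.0, 230.0], 0.59, 476)]
mug [([430.0, 163.0], 0.94, 1369)]
spray [([343.0, 130.0], 0.72, 743), ([183.0, 234.0], 0.44, 440)]
tester [([105.0, 218.0], 0.93, 546)]
wrist {'image': 0, 'fx': 338.5661, 'fy': 338.5661, 'cx': 275.7933, 'cy': 215.2808, 'hand_eye': [[0.0005, -0.961, -0.2767, 0.0753], [1.0, 0.0006, -0.0002, -0.0005], [0.0003, -0.2767, 0.961, -0.1434], [0.0, 0.0, 0.0, 1.0]]}
laser []
shim1 [([414.0, 261.0], 0.9, 440), ([390.0, 347.0], 0.59, 104)]
mug []
spray []
tester []
```

```bash
cd pics; python3 -c "
import cv2
for n in ['scene','top']:
    i=cv2.imread(f'a_{n}.png'); cv2.imwrite(f'b_{n}.png',cv2.resize(i,(800,600),interpolation=cv2.INTER_CUBIC))"
```

```text
(no output)
```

View pics/b_scene.png

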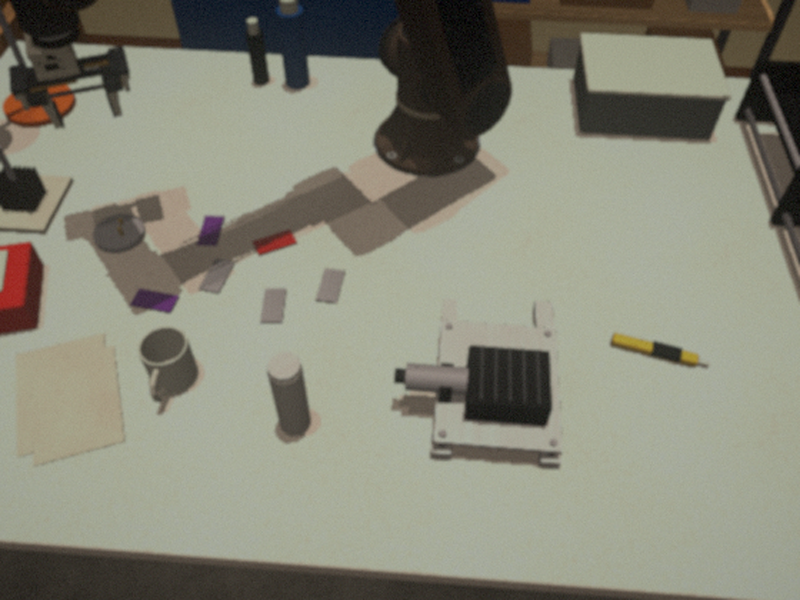

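View pics/b_top.png

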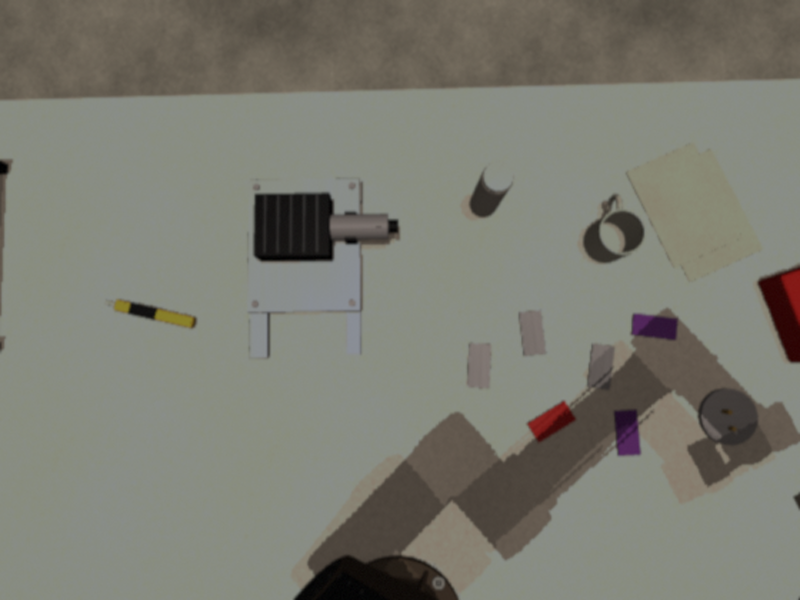

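View pics/a_wrist.png

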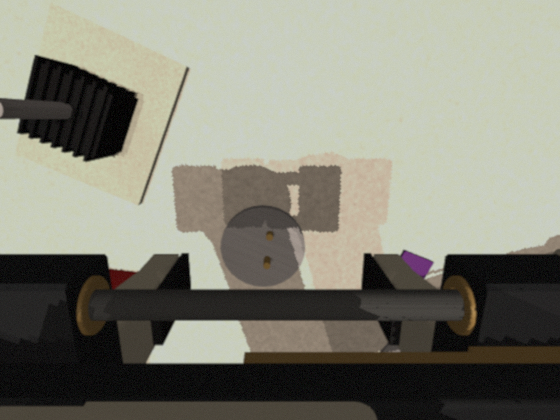

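The top view shows the three grey shims at (336,256), (372,236) and (419,255). The purple and red ones are look-alikes. The near right bar sticks out at about (248,233). I'll measure them next.

```bash
cat > h.py <<'E'
from workcell import r, vision, spotter
import cv2,numpy as np
from scipy.spatial.transform import Rotation as R
def cam(s,st=None):
    K=np.array([[s["fx"],0,s["cx"]],[0,s["fy"],s["cy"]],[0,0,1]])
    if "rvec" in s:
        Rm=cv2.Rodrigues(np.array(s["rvec"],float))[0]; t=np.array(s["tvec"],float).ravel()
    else:
        T=np.eye(4);T[:3,:3]=R.from_euler("xyz",st["tool_rot"],degrees=True).as_matrix();T[:3,3]=st["tool_pos"]
        M=np.linalg.inv(T@np.array(s["hand_eye"])); Rm=M[:3,:3];t=M[:3,3]
    return K,Rm,t
def ray(c,uv,z):
    K,Rm,t=c
    uv=np.atleast_2d(uv).astype(float)
    d=(Rm.T@np.linalg.inv(K)@np.c_[uv,np.ones(len(uv))].T).T
    o=-Rm.T@t
    return o+d*((z-o[2])/d[:,2])[:,None]
def proj(c,P):
    K,Rm,t=c
    q=(Rm@np.atleast_2d(P).T).T+t; q=(K@q.T).T
    return q[:,:2]/q[:,2:]
def rect(P):
    (c,(w,h),a)=cv2.minAreaRect((P[:,:2]*1000).astype(np.float32))
    if w<h: w,h=h,w; a+=90
    return np.round(c,1),round(w,1),round(h,1),round((a+90)%180-90,1)
E
python3 - <<'E'
from h import *
for n in ["top","scene"]:
    s=vision.snapshot(n);c=cam(s)
    print(n,"campos",-c[1].T@c[2])
    for l,z in [("shim1",.005),("tester",.01),("spray",0.17),("mug",0.09),("laser",0.048)]:
        for d in spotter.regions_of(l,n):
            m=d["mask"]; ys,xs=np.nonzero(m); col=s["image"][m].mean(0).round()
            print(l,round(d["conf"],2),d["xy"].round(),rect(ray(c,np.c_[xs,ys],z)),col)
    if n=="top":
        i=s["image"][:,:,::-1]
        cv2.imwrite("pics/c1.png",cv2.resize(i[110:270,150:300],None,fx=5,fy=5,interpolation=cv2.INTER_CUBIC)[200:])
    else:
        i=s["image"][:,:,::-1]
        cv2.imwrite("pics/c2.png",cv2.resize(i[200:340,270:410],None,fx=4.2,fy=4.2,interpolation=cv2.INTER_CUBIC))
E
```

```text
top campos [ 0.46356823 -0.01175513  1.06411974]Traceback (most recent call last):
  File "<stdin>", line 8, in <module>
AttributeError: 'list' object has no attribute 'round'. Did you mean: 'count'?
```

```bash

python3 - <<'E'
from h import *
for n in ["top","scene"]:
    s=vision.snapshot(n);c=cam(s)
    print(n,"campos",-c[1].T@c[2])
    for l,z in [("shim1",.005),("tester",.01),("spray",0.17),("mug",0.09),("laser",0.048)]:
        for d in spotter.regions_of(l,n):
            m=d["mask"]; ys,xs=np.nonzero(m); col=s["image"][m].mean(0).round()
            print(l,round(d["conf"],2),np.round(d["xy"]),rect(ray(c,np.c_[xs,ys],z)),col)
    if n=="top":
        i=s["image"][:,:,::-1]
        cv2.imwrite("pics/c1.png",cv2.resize(i[110:270,150:300],None,fx=5,fy=5,interpolation=cv2.INTER_CUBIC)[200:])
    else:
        i=s["image"][:,:,::-1]
        cv2.imwrite("pics/c2.png",cv2.resize(i[200:340,270:410],None,fx=4.2,fy=4.2,interpolation=cv2.INTER_CUBIC))
E
```

```text
top campos [ 0.46356823 -0.01175513  1.06411974]
shim1 0.9 [460. 230.] (array([ 512.7, -481.3]), 80.7, 39.6, 81.8) [60. 32. 66.]
shim1 0.72 [337. 255.] (array([ 448.9, -160.2]), 79.5, 40.5, -4.9) [125. 117. 112.]
shim1 0.7 [384. 296.] (array([ 346. , -286.2]), 79.6, 40.9, -60.8) [100.  29.  26.]
shim1 0.62 [419. 257.] (array([ 441.5, -380.5]), 78.5, 41.9, -10.0) [95. 88. 84.]
shim1 0.59 [372. 234.] (array([ 505.9, -259. ]), 79.9, 40.9, 4.2) [120. 112. 108.]
tester 0.86 [101. 218.] (array([556.5, 439.5]), 166.1, 24.1, 74.9) [98. 90. 41.]
spray 0.8 [346. 130.] (array([ 726. , -166.3]), 94.9, 49.3, -27.8) [92. 92. 86.]
mug 0.81 [429. 165.] (array([ 666.8, -383.2]), 109.1, 94.3, -47.7) [81. 79. 70.]
laser 0.79 [213. 167.] (array([670.5, 117.1]), 268.6, 246.0, 88.6) [94. 95. 93.]
scene campos [1.34300896 0.03422539 1.06394393]
shim1 0.82 [147. 163.] (array([ 329.4, -418.6]), 88.6, 40.5, 4.1) [79. 56. 79.]
shim1 0.73 [110. 218.] (array([ 516.1, -477.4]), 82.6, 43.0, 81.0) [79. 56. 80.]
shim1 0.61 [192. 215.] (array([ 509.2, -256.5]), 81.7, 40.3, 4.7) [135. 127. 119.]
shim1 0.61 [193. 169.] (array([ 350. , -281.9]), 78.9, 48.3, -59.6) [122.  60.  53.]
tester 0.75 [460. 245.] (array([558. , 441.9]), 167.2, 37.8, 76.4) [112. 101.  58.]
spray 0.79 [202. 275.] (array([ 795.9, -158.3]), 142.3, 49.8, 20.0) [105. 100.  90.]
spray 0.75 [234. 196.] (array([ 589.9, -127.9]), 72.9, 36.2, -4.0) [136. 128. 120.]
spray 0.63 [345. 272.] (array([754.6, 107.3]), 238.8, 214.6, 88.8) [107. 105.  96.]
mug 0.83 [116. 255.] (array([ 701.1, -382. ]), 142.2, 79.8, 29.8) [92. 88. 77.]
mug 0.52 [233. 199.] (array([ 522.1, -141.8]), 80.2, 41.3, -4.7) [137. 130. 121.]
laser 0.77 [346. 271.] (array([673.9, 117.3]), 270.0, 248.0, 89.4) [108. 105.  96.]
```

View pics/c1.png

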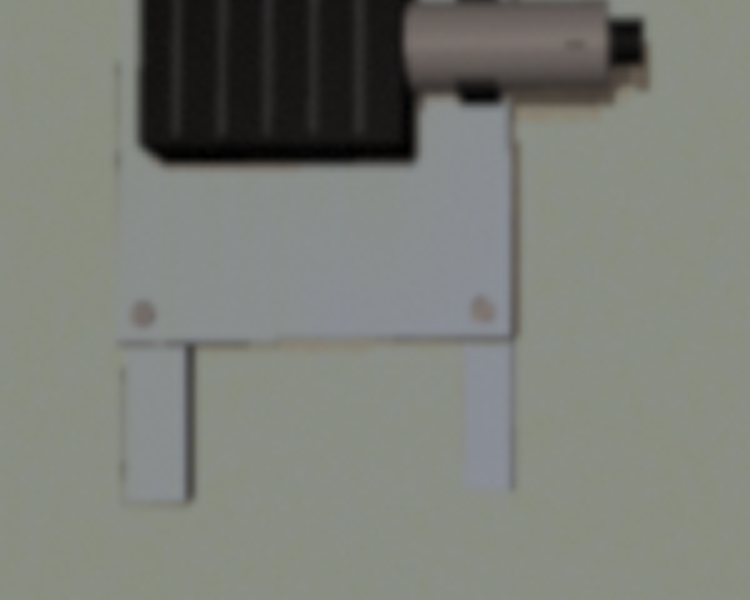

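View pics/c2.png

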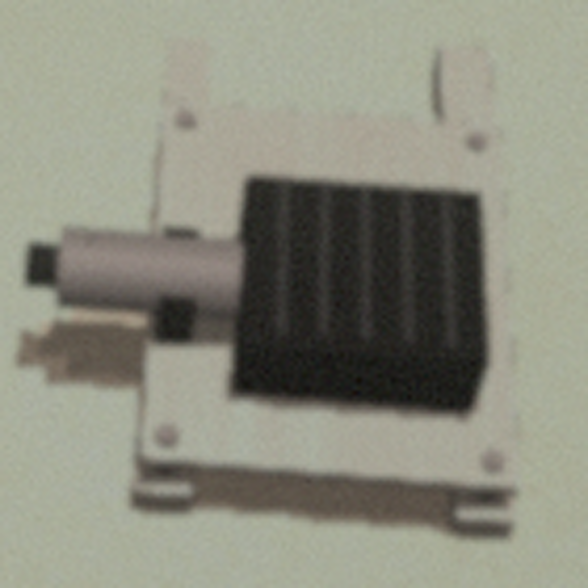

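```bash

python3 - <<'E'
from h import *
s=vision.snapshot("top");c=cam(s)
print("screws",ray(c,[[246.6-.4,211.6-.4],[178.6-.4,212.6-.4]],.048)[:,:2])
print("plate corner",ray(c,[[150+512/5-.4,110+535/5-.4],[150+118/5-.4,110+541/5-.4]],.048)[:,:2])
for z in (.0108,.0158): print("bar",z,ray(c,[[242.8-.4,247.8-.4],[252.8-.4,247.8-.4],[252.6-.4,178-.4]],z)[:,:2])
s=vision.snapshot("scene");c=cam(s)
f=lambda x,y:[270+x/4.2-.4,200+y/4.2-.4]
print("screws sc NR NL FR FL",ray(c,[f(186,118),f(476,141),f(166,434),f(492,461)],.048)[:,:2])
for z in (.0108,.0158): print("bar",z,ray(c,[f(165,45),f(208,45)],z)[:,:2])
E
```

```text
screws [[0.56402563 0.06530675]
 [0.56523496 0.23752473]]
plate corner [[0.55003225 0.05087566]
 [0.55129095 0.25019549]]
bar 0.0108 [[0.47350931 0.07938729]
 [0.4729777  0.05341155]
 [0.65633588 0.05099262]]
bar 0.0158 [[0.47346212 0.07895465]
 [0.47293303 0.05310221]
 [0.65542083 0.05069476]]
screws sc NR NL FR FL [[0.5620462  0.0675001 ]
 [0.56510932 0.2387561 ]
 [0.77459771 0.06421232]
 [0.77692376 0.23672364]]
bar 0.0108 [[0.47643044 0.0534554 ]
 [0.47418793 0.08059008]]
bar 0.0158 [[0.48054468 0.0533641 ]
 [0.47831282 0.08036995]]
```

```bash
cat >> h.py <<'E'
def go(x,y,z,yaw):
    st=r.get_state()
    Rc=R.from_euler("xyz",st["tool_rot"],degrees=True); Rt=R.from_euler("xyz",[180,0,yaw],degrees=True)
    d=Rc.inv().apply(np.array([x,y,z])-st["tool_pos"])*100
    w=(Rc.inv()*Rt).as_rotvec()
    print("shift cm",d.round(2),"rot",w.round(3),"| t",round(st["time"],2),"pos",st["tool_pos"].round(4),"rot",st["tool_rot"].round(1),"F",st["contact_force"].round(1),"op",round(st["opening"],4))
E
python3 - <<'E'
from h import *
go(.424,-.158,.11,175.1)
E
```

```text
shift cm [-32.19  35.69  13.06] rot [0.    0.    0.508] | t 1.7 pos [ 0.2769 -0.6155  0.2406] rot [-180.     0.  -155.8] F [ 0.9  0.7 -0.3] op 0.0883
```

Call:
arm_command(moves=[-32.2,35.7,13,0,0,0.508,0.2,-32.2,35.7,13,0,0,0.508,0.2,-32.2,35.7,13,0,0,0.508,0.2,-32.2,35.7,13,0,0,0.508,0.2,-32.2,35.7,13,0,0,0.508,0.2,-32.2,35.7,13,0,0,0.508,0.2,-32.2,35.7,13,0,0,0.508,0.2,-32.2,35.7,13,0,0,0.508,0.2,-32.2,35.7,13,0,0,0.508,0.2,-32.2,35.7,13,0,0,0.508,0.2], grip_force=20)

```text
time: 2.7
tool_pos: [0.4243, -0.157, 0.1109]
tool_rot: [180.0, 0.1, 175.1]
contact_force: [1.3, -0.7, -0.5]
opening: 0.0524
```

```bash
python3 - <<'E'
from h import *
go(.424,-.158,.11,175.1)
st=r.get_state(); s=vision.snapshot("wrist");c=cam(s,st)
i=s["image"][:,:,::-1].copy();cv2.imwrite("pics/w1.png",i)
for d in spotter.regions_of("shim1","wrist"):
    m=d["mask"]; ys,xs=np.nonzero(m); print(round(d["conf"],2),np.round(d["xy"]),rect(ray(c,np.c_[xs,ys],.005)),s["image"][m].mean(0).round())
go(.424,-.158,.11,175.1)
E
```

```text
shift cm [ 0.03 -0.11  0.09] rot [0.    0.001 0.   ] | t 2.7 pos [ 0.4243 -0.157   0.1109] rot [1.800e+02 1.000e-01 1.751e+02] F [ 1.3 -0.7 -0.5] op 0.0524
0.98 [ 90. 129.] (array([ 346.3, -285.9]), 81.9, 41.4, -59.9) [221.  80.  75.]
0.69 [ 15. 247.] (array([ 434.5, -366.8]), 62.1, 23.4, -10.0) [177. 165. 156.]
0.68 [275. 245.] (array([ 445.7, -159.9]), 74.7, 40.9, -4.8) [102.  95.  89.]
shift cm [ 0.07 -0.35  0.  ] rot [ 0.    -0.     0.006] | t 2.8 pos [ 0.425  -0.1546  0.11  ] rot [180.   -0.  175.5] F [ 0.5 -0.8  0.4] op 0.0525
```

View pics/w1.png

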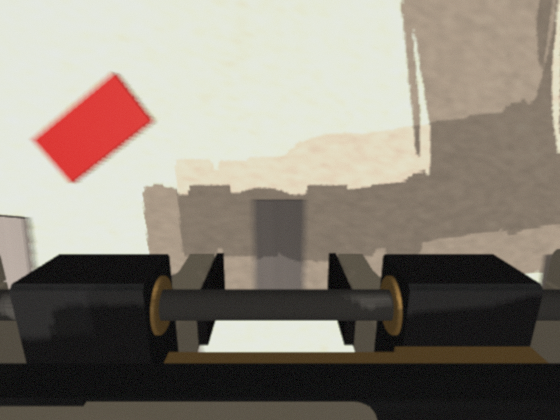

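```bash
python3 - <<'E'
from h import *
go(.424,-.158,.016,175.1)
E
```

```text
shift cm [ 0.07 -0.35  9.4 ] rot [ 0.    -0.     0.006] | t 2.8 pos [ 0.425  -0.1546  0.11  ] rot [180.   -0.  175.5] F [ 0.5 -0.8  0.4] op 0.0525
```

Call:
arm_command(moves=[0,-0.35,2,0,0,0,0.2,0,-0.35,4,0,0,0,0.2,0,-0.35,6,0,0,0,0.2,0,-0.35,7.5,0,0,0,0.2,0,-0.35,8.5,0,0,0,0.2,0,-0.35,9.1,0,0,0,0.2,0,-0.35,9.4,0,0,0,0.2,0,-0.35,9.4,0,0,0,0.2,0,-0.35,9.4,0,0,0,0.2,0,-0.35,9.4,0,0,0,0.2])

```text
time: 3.8
tool_pos: [0.4251, -0.158, 0.0166]
tool_rot: [180.0, 0.0, 175.5]
contact_force: [0.5, 0.1, -1.0]
opening: 0.0523
```

```bash
python3 - <<'E'
from h import *
go(.424,-.158,.0155,175.1)
E
```

```text
shift cm [ 0.11 -0.01  0.11] rot [0.    0.001 0.006] | t 3.8 pos [ 0.4251 -0.158   0.0166] rot [180.    0.  175.5] F [ 0.5  0.1 -1. ] op 0.0523
```

Call:
arm_command(moves=[0,0,0.1,0,0,0,0.2,0,0,0.1,0,0,0,-0.3,0,0,0.1,0,0,0,-0.3,0,0,0.1,0,0,0,-0.3,0,0,0.1,0,0,0,-0.3,0,0,0.1,0,0,0,-0.3,0,0,0.1,0,0,0,-0.3,0,0,0.1,0,0,0,-0.3,0,0,0.1,0,0,0,-0.3,0,0,0.1,0,0,0,-0.3], grip_force=20)

```text
time: 4.8
tool_pos: [0.4251, -0.158, 0.0156]
tool_rot: [180.0, 0.0, 175.5]
contact_force: [-0.3, 0.3, 4.2]
opening: 0.0392
```

```bash
python3 - <<'E'
from h import *
go(.424,-.158,.10,175.1)
E
```

```text
shift cm [ 0.11 -0.01 -8.44] rot [0.    0.001 0.006] | t 4.8 pos [ 0.4251 -0.158   0.0156] rot [180.    0.  175.5] F [-0.3  0.3  4.2] op 0.0392
```

```bash
python3 - <<'E'
from h import *
go(.478,.0669,.10,179.4)
E
```

```text
shift cm [-3.5  22.84 -8.42] rot [ 0.     0.001 -0.069] | t 4.8 pos [ 0.4251 -0.158   0.0156] rot [180.    0.  175.5] F [-0.3  0.3  4.2] op 0.0392
```

Call:
arm_command(moves=[0,0,-1.5,0,0,0,-0.3,0,0,-5,0,0,0,-0.3,-0.5,3,-8.4,0,0,0,-0.3,-1,7,-8.4,0,0,-0.02,-0.3,-1.5,11,-8.4,0,0,-0.04,-0.3,-2.3,15,-8.4,0,0,-0.069,-0.3,-3.1,19,-8.4,0,0,-0.069,-0.3,-3.5,22,-8.4,0,0,-0.069,-0.3,-3.5,22.84,-8.4,0,0,-0.069,-0.3,-3.5,22.84,-8.4,0,0,-0.069,-0.3])

```text
time: 5.8
tool_pos: [0.4778, 0.0678, 0.0993]
tool_rot: [-180.0, 0.0, 179.5]
contact_force: [-0.2, -1.0, -1.5]
opening: 0.0393
```

```bash
python3 - <<'E'
from h import *
st=r.get_state(); s=vision.snapshot("wrist");c=cam(s,st)
i=s["image"][:,:,::-1].copy();cv2.imwrite("pics/w2.png",i)
s=vision.snapshot("top");cv2.imwrite("pics/t2.png",cv2.resize(s["image"][150:300,150:350,::-1],None,fx=4,fy=4,interpolation=cv2.INTER_CUBIC))
go(.478,.0669,.04,179.4)
E
```

```text
shift cm [-0.07  0.06  5.93] rot [-0. -0.  0.] | t 5.9 pos [0.4773 0.0663 0.0993] rot [-180.    -0.   179.4] F [-1.   0.5 -1.7] op 0.0394
```

View pics/w2.png

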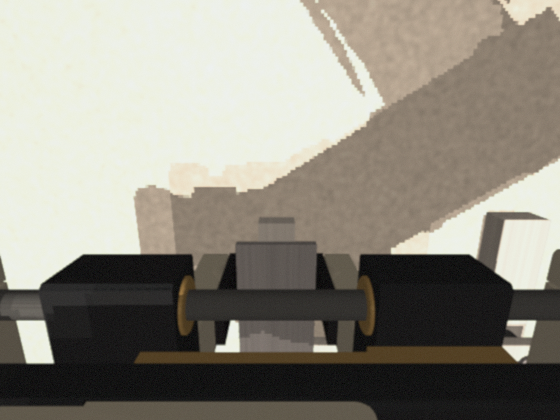

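View pics/t2.png

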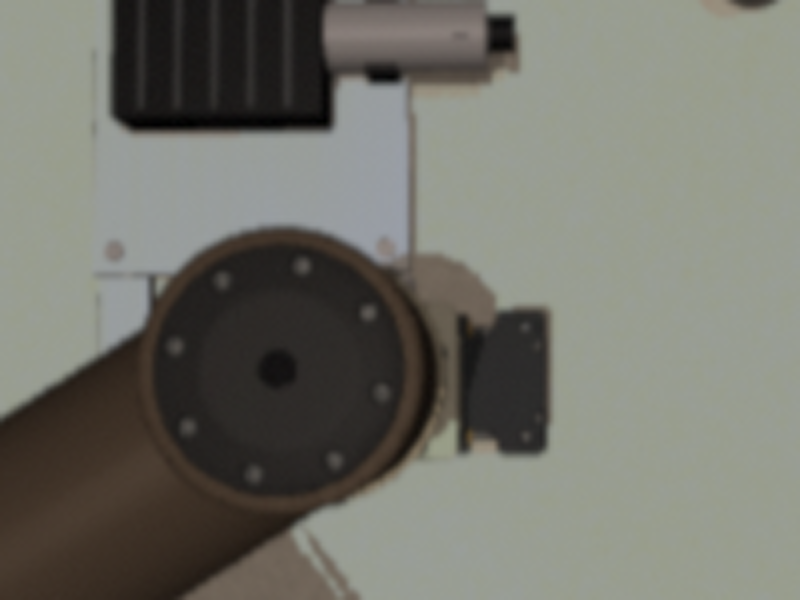

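The wrist view shows the shim held level, columns 237–316, with the bar end centred behind it at columns 259–294, row 218. I'll check the bar's y from this picture before lowering.

```bash
python3 - <<'E'
from h import *
st=r.get_state(); s=vision.snapshot("wrist");c=cam(s,st)
for z in (.0108,.0158): print(ray(c,[[259,218],[294.5,218]],z))
print(ray(c,[[237,242],[316,242]],st["tool_pos"][2]-.0156+.005))
go(.478,.0669,.036,179.4)
E
```

```text
[[0.47090298 0.05360812 0.0108    ]
 [0.47114281 0.07896814 0.0108    ]]
[[0.46942306 0.05388523 0.0158    ]
 [0.46965773 0.07869848 0.0158    ]]
[[0.45987309 0.04698374 0.08868569]
 [0.4602325  0.08524711 0.08868569]]
shift cm [-0.07  0.09  6.34] rot [-0. -0. -0.] | t 5.95 pos [0.4773 0.066  0.0994] rot [-180.    -0.   179.4] F [-0.2 -0.1 -2.1] op 0.0392
```

Call:
arm_command(moves=[0,0.03,2,0,0,0,-0.3,0,0.03,4,0,0,0,-0.3,0,0.03,5.5,0,0,0,-0.3,0,0.03,6.1,0,0,0,-0.3,0,0.03,6.3,0,0,0,-0.3,0,0.03,6.3,0,0,0,-0.3,0,0.03,6.4,0,0,0,-0.3,0,0.03,6.5,0,0,0,-0.3,0,0.03,6.6,0,0,0,-0.3,0,0.03,6.6,0,0,0,-0.3])

```text
time: 6.95
tool_pos: [0.4774, 0.0664, 0.0335]
tool_rot: [180.0, 0.0, 179.4]
contact_force: [0.3, -0.2, -2.0]
opening: 0.0391
```

```bash
python3 - <<'E'
from h import *
go(.478,.0669,.0334,179.4)
E
```

```text
shift cm [-0.06  0.05  0.01] rot [ 0.  0. -0.] | t 6.95 pos [0.4774 0.0664 0.0335] rot [180.    0.  179.4] F [ 0.3 -0.2 -2. ] op 0.0391
```

Call:
arm_command(moves=[0,0,0.1,0,0,0,-0.3,0,0,0.1,0,0,0,-0.3,0,0,0.2,0,0,0,-0.3,0,0,0.2,0,0,0,-0.3,0,0,0.25,0,0,0,-0.3,0,0,0.25,0,0,0,-0.3,0,0,0.3,0,0,0,-0.3,0,0,0.3,0,0,0,-0.3,0,0,0.3,0,0,0,-0.3,0,0,0.3,0,0,0,-0.3])

```text
time: 7.95
tool_pos: [0.4775, 0.0664, 0.0313]
tool_rot: [180.0, 0.0, 179.4]
contact_force: [-4.4, -0.0, 11.3]
opening: 0.0391
```

Contact came at TCP z = 31.3 mm, so the bar top is at about 15.7 mm. That is a gap of about 6.2 mm, so one shim. I'll ease off the pressure and slide it in slowly.

Call:
arm_command(moves=[0,0,-0.02,0,0,0,-0.3,0,0,-0.02,0,0,0,-0.3,-0.3,0,-0.02,0,0,0,-0.3,-0.6,0,-0.02,0,0,0,-0.3,-0.9,0,-0.02,0,0,0,-0.3,-1.2,0,-0.02,0,0,0,-0.3,-1.5,0,-0.02,0,0,0,-0.3,-1.8,0,-0.02,0,0,0,-0.3,-2.0,0,-0.02,0,0,0,-0.3,-2.0,0,-0.02,0,0,0,-0.3])

```text
time: 8.95
tool_pos: [0.4981, 0.0663, 0.0315]
tool_rot: [180.0, 0.1, 179.4]
contact_force: [-0.1, -0.1, -1.2]
opening: 0.0394
```

```bash
python3 - <<'E'
from h import *
go(.5215,.0663,.0315,179.4)
s=vision.snapshot("scene");cv2.imwrite("pics/s3.png",cv2.resize(s["image"][190:330,260:410,::-1],None,fx=4.2,fy=4.2,interpolation=cv2.INTER_CUBIC))
E
```

```text
shift cm [-2.34  0.02  0.01] rot [0.    0.001 0.   ] | t 8.95 pos [0.4981 0.0663 0.0315] rot [1.800e+02 1.000e-01 1.794e+02] F [-0.1 -0.1 -1.2] op 0.0394
```

View pics/s3.png

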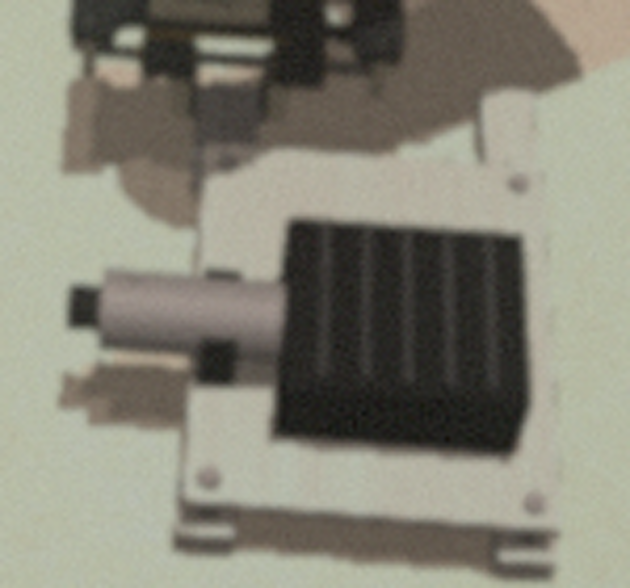

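The shim is already about 7 mm under the foot with no resistance, and the laser hasn't moved. I'll slide it the rest of the way.

Call:
arm_command(moves=[-0.3,0,0.01,0,0,0,-0.3,-0.6,0,0.01,0,0,0,-0.3,-0.9,0,0.01,0,0,0,-0.3,-1.2,0,0.01,0,0,0,-0.3,-1.5,0,0.01,0,0,0,-0.3,-1.8,0,0.01,0,0,0,-0.3,-2.1,0,0.01,0,0,0,-0.3,-2.4,0,0.01,0,0,0,-0.3,-2.4,0,0.01,0,0,0,-0.3,-2.4,0,0.01,0,0,0,-0.3])

```text
time: 10.0
tool_pos: [0.5226, 0.0662, 0.0315]
tool_rot: [180.0, 0.1, 179.4]
contact_force: [0.5, -0.9, -0.1]
opening: 0.0399
```

```bash
python3 - <<'E'
from h import *
go(.5215,.0663,.0315,179.4)
st=r.get_state(); s=vision.snapshot("wrist");c=cam(s,st)
cv2.imwrite("pics/w4.png",s["image"][:,:,::-1])
E
```

```text
shift cm [0.11 0.01 0.  ] rot [0.001 0.002 0.   ] | t 10.0 pos [0.5226 0.0662 0.0315] rot [1.800e+02 1.000e-01 1.794e+02] F [ 0.5 -0.9 -0.1] op 0.0399
```

View pics/w4.png

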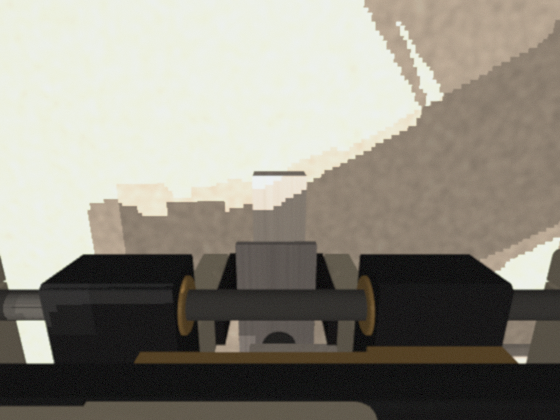

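Call:
arm_command(moves=[0,0,0,0,0,0,0.2,0,0,0,0,0,0,0.2,0,0,0,0,0,0,0.2,0,0,0,0,0,0,0.2,0,0,-0.5,0,0,0,0.2,0,0,-2,0,0,0,0.2,2,0,-4,0,0,0,0.2,5,0,-7,0,0,0,0.2,6,0,-8,0,0,0,0.2,6,0,-8,0,0,0,0.2])

```text
time: 11.05
tool_pos: [0.4624, 0.0673, 0.1134]
tool_rot: [179.8, 0.3, 179.5]
contact_force: [0.6, -0.3, -0.6]
opening: 0.0526
```

```bash
python3 - <<'E'
from h import *
go(.5215,.0663,.0315,179.4)
for n in ("scene","top"):
    s=vision.snapshot(n);y0=190 if n=="scene" else 150;x0=260 if n=="scene" else 160
    cv2.imwrite(f"pics/{n}5.png",cv2.resize(s["image"][y0:y0+140,x0:x0+150,::-1],None,fx=4.2,fy=4.2,interpolation=cv2.INTER_CUBIC))
st=r.get_state(); s=vision.snapshot("wrist")
cv2.imwrite("pics/w5.png",s["image"][:,:,::-1])
E
```

```text
shift cm [-5.87 -0.07  8.23] rot [0.003 0.006 0.001] | t 11.05 pos [0.4624 0.0673 0.1134] rot [179.8   0.3 179.5] F [ 0.6 -0.3 -0.6] op 0.0526
```

View pics/w5.png

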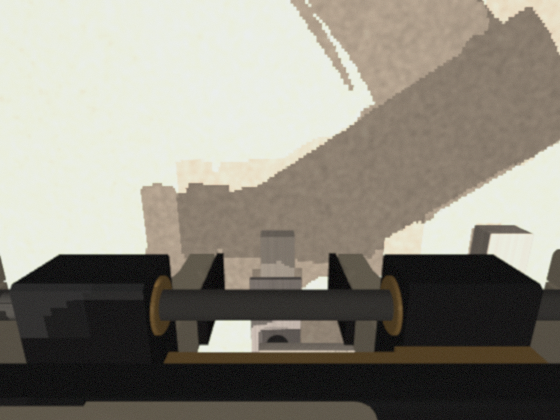

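View pics/scene5.png

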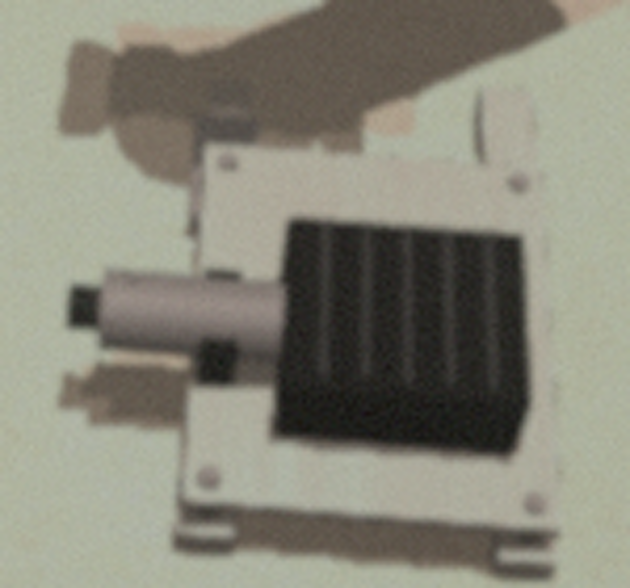

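```bash
python3 - <<'E'
from h import *
st=r.get_state(); s=vision.snapshot("wrist");c=cam(s,st)
i=s["image"][215:360,200:350,::-1]
cv2.imwrite("pics/w6.png",cv2.resize(i,None,fx=4,fy=4,interpolation=cv2.INTER_CUBIC))
for z in (.0208,): print(ray(c,[[250,277],[301,277],[250,270],[301,270]],z))
print(proj(c,[[.5635-.0,.066,.048],[.506,.046,.0208],[.506,.086,.0208]]))
E
```

```text
[[0.50384788 0.04633041 0.0208    ]
 [0.50422366 0.08501159 0.0208    ]
 [0.49804742 0.04650968 0.0208    ]
 [0.49842065 0.08494683 0.0208    ]]
[[276.72980091 367.94269298]
 [249.65295777 279.5778219 ]
 [302.2747091  279.11389262]]
```

View pics/w6.png

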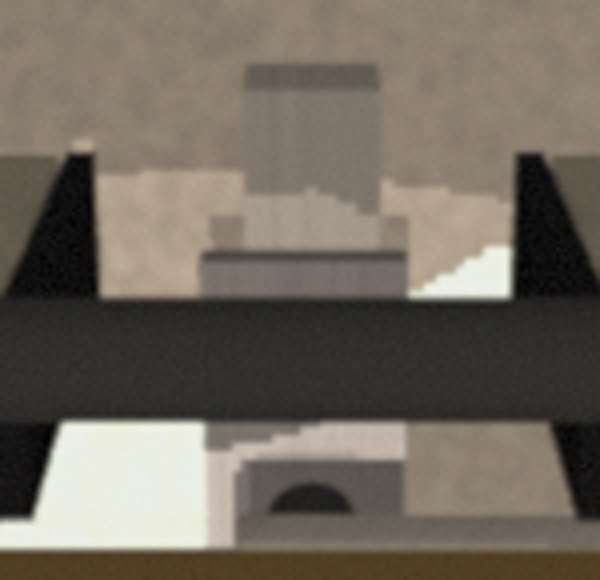

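The shim's near edge is at about x = 0.507, so its centre is near (0.547, 0.066). The foot centre lies about 17 mm ahead of that along the shim and within 2 mm across it. The foot shows at (278,340), centred over the shim. Next I'll shut the fingers and go above the press point.

```bash
python3 - <<'E'
from h import *
go(.561,.066,.075,179.4)
E
```

```text
shift cm [-9.82  0.02  3.59] rot [0.    0.002 0.   ] | t 11.25 pos [0.4627 0.0668 0.1107] rot [1.800e+02 1.000e-01 1.794e+02] F [ 1.5 -0.5 -0.3] op 0.0528
```

Call:
arm_command(moves=[-1,0,0,0,0,0,-1,-3,0,0,0,0,0,-1,-5,0,0,0,0,0,-1,-7,0,0,0,0,0,-1,-9,0,0,0,0,0,-1,-9.8,0,0.5,0,0,0,-1,-9.8,0,1.5,0,0,0,-1,-9.8,0,2.8,0,0,0,-1,-9.8,0,3.6,0,0,0,-1,-9.8,0,3.6,0,0,0,-1], grip_force=10)

```text
time: 12.25
tool_pos: [0.5591, 0.0654, 0.0731]
tool_rot: [-179.9, -0.1, 179.4]
contact_force: [0.0, 0.4, 0.6]
opening: 0.0001
```

```bash
python3 - <<'E'
from h import *
go(.561,.066,.0635,179.4)
E
```

```text
shift cm [-0.19  0.07  0.96] rot [-0.001 -0.002  0.   ] | t 12.25 pos [0.5591 0.0654 0.0731] rot [-1.799e+02 -1.000e-01  1.794e+02] F [0.  0.4 0.6] op 0.0001
```

Call:
arm_command(moves=[-0.2,0,0.3,0,0,0,-1,-0.2,0,0.6,0,0,0,-1,-0.2,0,0.8,0,0,0,-1,-0.2,0,0.9,0,0,0,-1,-0.2,0,1.0,0,0,0,-1,-0.2,0,1.05,0,0,0,-1,-0.2,0,1.1,0,0,0,-1,-0.2,0,1.13,0,0,0,-1,-0.2,0,1.15,0,0,0,-1,-0.2,0,1.15,0,0,0,-1])

```text
time: 13.25
tool_pos: [0.5611, 0.0653, 0.0618]
tool_rot: [-179.9, -0.1, 179.4]
contact_force: [-1.1, -0.8, 2.2]
opening: 0.0006
```

Call:
arm_command(moves=[0,0,0.03,0,0,0,-1,0,0,0.06,0,0,0,-1,0,0,0.08,0,0,0,-1,0,0,0.1,0,0,0,-1,0,0,0.11,0,0,0,-1,0,0,0.12,0,0,0,-1,0,0,0.13,0,0,0,-1,0,0,0.14,0,0,0,-1,0,0,0.15,0,0,0,-1,0,0,0.15,0,0,0,-1])

```text
time: 14.25
tool_pos: [0.5611, 0.0652, 0.0611]
tool_rot: [-179.9, -0.1, 179.4]
contact_force: [-3.9, -0.2, 11.1]
opening: 0.0004
```

```bash
python3 - <<'E'
from h import *
go(.561,.066,.0635,179.4)
E
```

```text
shift cm [ 0.01  0.08 -0.24] rot [-0.001 -0.001  0.   ] | t 14.25 pos [0.5611 0.0652 0.0611] rot [-1.799e+02 -1.000e-01  1.794e+02] F [-3.9 -0.2 11.1] op 0.0004
```

The press reads about 11 N and the plate has stopped after about 1 mm of travel, so the foot is sitting on the shim. I'll hold briefly, then let go.

Call:
arm_command(moves=[0,0,0.08,0,0,0,-1,0,0,0.08,0,0,0,-1,0,0,0.08,0,0,0,-1,0,0,0.08,0,0,0,-1,0,0,0.08,0,0,0,-1,0,0,0.08,0,0,0,-1,0,0,0,0,0,0,-1,0,0,-0.1,0,0,0,-1,0,0,-0.3,0,0,0,-1,0,0,-0.8,0,0,0,-1])

```text
time: 15.25
tool_pos: [0.5608, 0.0651, 0.0686]
tool_rot: [-179.9, -0.1, 179.4]
contact_force: [0.0, -0.2, 0.4]
opening: 0.0
```

Call:
arm_command(moves=[0,0,-1.5,0,0,0,-1,0,0,-3,0,0,0,-1,0,0,-5,0,0,0,-1,3,0,-8,0,0,0,-1,7,0,-10,0,0,0,-1,11,0,-11,0,0,0,-1,13,8,-12,0,0,0,-1,13,13,-12,0,0,0,-1,13,13,-12,0,0,0,-1,13,13,-12,0,0,0,-1])

```text
time: 16.25
tool_pos: [0.4325, 0.2001, 0.1895]
tool_rot: [180.0, -0.0, 179.6]
contact_force: [-1.1, -0.9, -0.5]
opening: 0.0005
```

```bash
python3 - <<'E'
from h import *
go(.561,.066,.0635,179.4)
for n in ("scene","top"):
    s=vision.snapshot(n);y0=190 if n=="scene" else 125;x0=260 if n=="scene" else 150
    cv2.imwrite(f"pics/{n}7.png",cv2.resize(s["image"][y0:y0+140,x0:x0+150,::-1],None,fx=4.2,fy=4.2,interpolation=cv2.INTER_CUBIC))
E
```

```text
shift cm [-12.94 -13.33  12.59] rot [ 0.    -0.001  0.004] | t 16.25 pos [0.4325 0.2001 0.1895] rot [180.   -0.  179.6] F [-1.1 -0.9 -0.5] op 0.0005
```

View pics/top7.png

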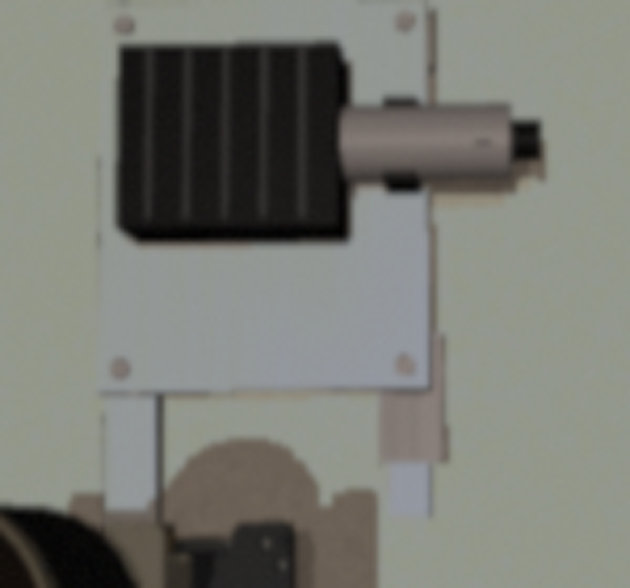

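View pics/scene7.png

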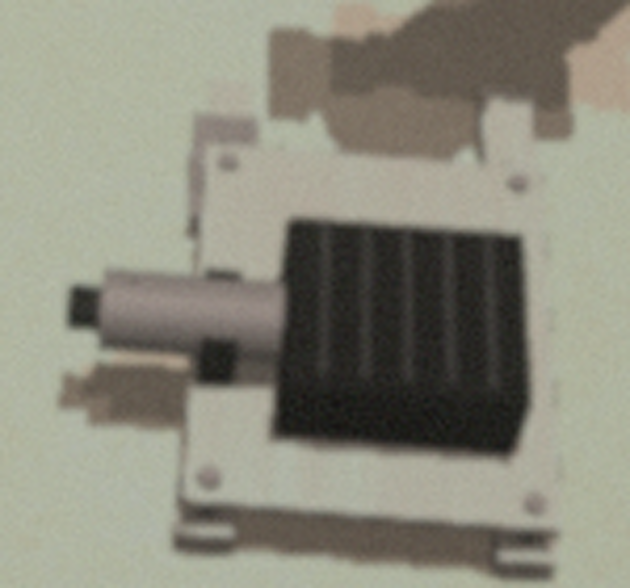

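```bash
python3 - <<'E'
from h import *
s=vision.snapshot("top");c=cam(s)
f=lambda x,y:[150+x/4.2-.4,125+y/4.2-.4]
print(ray(c,[f(379,462),f(443,462),f(442,337)],.0208)[:,:2])
print(ray(c,[f(404,364),f(120,369)],.048)[:,:2])
E
```

```text
[[0.50644677 0.08468019]
 [0.50562386 0.04536246]
 [0.58280971 0.04469428]]
[[0.56387911 0.06634383]
 [0.56458292 0.2375969 ]]
```

```bash
python3 - <<'E'
from h import *
print(r.get_state()["dq"].round(2)); r.finish_job(); print("done")
E
```

```text
[-1.15 -0.28 -0.31 -0.11  0.02 -0.02]
the job is handed in; nothing more can be done
done
```

I slid one grey shim between the bar and the near right foot, pressed the plate above it, let go and backed the arm clear. I handed the job in at about 16 s of the 72 s; no verdict comes back.

- **How many shims:** the held shim touched the bar with the bar top at about 15.7 mm. That leaves a gap of about 6.2 mm, so one shim was enough and I left the other two where they were.
- **Insertion:** the shim went in with only about 1 N of force and nothing pushed back.
- **Press check:** the force reached about 11 N, after roughly 1 mm of travel, and the plate then stopped. It read zero again after I let go.
- **Final pictures:** the foot's centre lies about 19 mm along the shim from its middle (limit 30 mm) and about 1 mm across (limit 12 mm). The laser's near screws are within about 1 mm of where they started.

The arm was still settling slightly when I handed in, with one joint at about 1°/s, but it was well clear of everything. I kept away from the mug, spray can and tester but did not measure them again at the end. I also did not measure the 1.2 mm gap left above the shim; it comes from the bar height.

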